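# Transfer a hanging tube carrier over the rail end stop to the courier rail

## Robot

A 6-joint arm with a two-finger parallel gripper is mounted at the origin on a cart in front of the work surface, level with it; the furniture and walls round the work are solid. World frame = base frame: x ahead of the robot, y to its left, z up, the work surface at z = 0. Lengths are in m, angles in degrees, forces in N, time in s.
With the tool pointing down it reaches from about 0.325 to 0.775 m from the base axis. Payload 5.5 kg.
Tool frame: the origin (TCP) lies at the centre of the arm's flange, where the gripper is bolted on; the fingertips stand 182 mm ahead of it and the grasp point (between the pads) lies 163 mm ahead of it; z points along the fingers, y is the direction in which the jaws open and shut (so a half turn about z gives the same grasp; the last joint's range is limited). The gripper opens to 88 mm and grips with 3 to 60 N. Pads are 20 mm wide; open, the fingers measure 115 mm over their backs; the gripper's body (75 mm by 178 mm) begins 61 mm behind the grasp point.
Start: joints at [-71.603, 5.22, 70.514, -0, 104.267, -3.249], TCP at [0.221, -0.558, 0.405] pointing down, gripper open.
Joint ranges: [-164.24, 164.24], [-49.07, 125.15], [9.68, 141.18], [-86.29, 266.29], [3.28, 154.24], [-151.56, 151.56]. Speed limits (degrees/s): [147.25, 147.25, 172.46, 180, 180, 180].

## Interface

Orientations are given as [roll, pitch, yaw] about the fixed x, y, z axes, in that order (R = Rz(yaw) Ry(pitch) Rx(roll)).
In Python, from station import r gives the robot as it stands. The module is installed in compiled form; this text tells all that it offers. Calls block until the motion is done:
- r.reach(position, orientation): joint-space move of the TCP to a pose.
- r.servo_line(position, rotation=None, speed=0.15): straight line of the TCP; rotation=None keeps the orientation; speed is the mean speed in m/s.
- r.move_joints(angles): joint-space move.
- r.let_go() and r.grab(squeeze=None): open the fingers fully, or close them until they stop; squeeze is the grip in N (None keeps the last).
- r.wait(seconds).
- r.inverse_kinematics(position, orientation): joint angles nearest the present ones, or None.
- r.sense(): the state.
- r.snapshot(name): name is "side" or "top" or "wrist"; returns a dict with "frame" (420x560x3 uint8, red, green, blue), "fx", "fy", "cx", "cy" (pixels), "dist_coeffs" ([k1, k2, p1, p2, k3] as OpenCV has them; the pictures are not rectified), "R" (3x3) and "t" (3): a world point X has camera coordinates R X + t. Camera axes: x right, y down, z forward; pixel columns grow to the right and rows downward; lengths in m; the calibration is good to about 2 mm. A picture is of the moment at which its call begins. There is no depth.
A pose or a line that the arm cannot do raises r.IKError and nothing moves.
- r.hand_in(): hands the job in, once; it reports no verdict.
The state is a dict: "clock": time; "joints": joint angles; "joint_vel": joint speeds; "joint_torque": joint torques, N m; "tcp_pos": TCP position; "orientation": TCP orientation; "contact_force": force on the tool from outside, world axes, zero at the start; "torque": the same for the moment, N m; "opening": finger opening in m.
Only numpy, scipy, OpenCV 4.12 (cv2) and the standard library are available. Lean on these libraries where they do the work, as an engineer would, in place of code of your own. Each camera call takes 0.05 s, during which the arm holds its last target.

## Task

Move the front tube hanger, the one nearest the free end of the left rail, onto the right rail: slide it along to the upturned end stop, lift its eye over the stop and across the gap, thread the eye over the right rail's stop, lower it onto that rail and bring it along until it drops fully into the rail's notch, so that it cannot slide off when the stand is carried away. Nobody has measured how high the right rail is clamped, so feel for it; work gently, never pressing on either stand or rail with more than 20 N, keep the tube upright, and leave the other hanger and the things around alone.

Things in the scene. Friction and masses are not known exactly. Their poses are not given: they have to be found in the camera images.
- hanger_grip (a point): Middle of the grip tab of the front tube hanger (the one to move), white plastic, 186 mm tall, about 75 g. Tab: 8 mm thick along the hanger's y, 28 mm wide along its x, reaching 18 mm above and 34 mm below this point. z up, y along the rail on which it hangs. Fingers closed along y with tips at most 22 mm below this point stay clear of end stops.
- hanger_eye (a point): Centre of the roof of the front hanger's closed eye, the surface that rests on the rail, 34 mm below hanger_grip. The eye is a window through the 8 mm plate along y: 9 mm wide (x), 24 mm high, from this point down. On a rail the hanger can rise 14 mm before the eye's lower lip meets the bar's underside; the roof clears an end stop from 8 mm on.
- hanger: The front hanger as a whole; origin at hanger_eye, z up. Under the eye come an 8 mm lip and a yoke with a capped sample tube (20 mm across) clipped fast in it; the tube's lower end is 134 mm below the origin.
- left_stand: Fixed stand with the left rail. Origin on the table under the rail's free end; +y runs along the rail to the post 165 mm away (top at 197 mm, the highest part). Rail: steel bar on edge, 5 mm thick (x), 10 mm high, top edge at z = 175 mm; its first 6 mm from the free end are the end stop, 8 mm above the top edge.
- right_stand: Fixed stand with the right rail, same bar and end stop. Origin on the table under the rail's free end; the rail runs along -y to the post 165 mm away (top at 209 mm). A thumb screw clamps the rail, level, at a height nobody measured: top edge from 167 to 183 mm. The free ends of the rails face each other, 36 to 46 mm apart, up to 8 mm out of line, up to 0.1 rad out of parallel.
- right_notch (a point): Place of the notch along the right rail, 80 mm from its free end (given at the middle height, 175 mm; the rail's real height differs by up to 8 mm either way). The notch is 11 mm long and cut 5 mm deep into the top edge, with upright flanks. Axes as right_stand.
- rear_hanger: The other, like hanger, with its tube, further back on the left rail, 60 mm or more from the front one; stays there. Origin at the roof of its eye.
- kidney_dish: Bystander: steel kidney dish, 108 x 218 x 37 mm, on the table to the right with tweezers lying in it; origin at the centre of its underside.
- timer: Bystander: flat white timer, 60 x 64 x 18 mm, behind the right stand; origin at the centre of its underside.
- tip_carton: Bystander: small folding box, 46 x 85 x 60 mm, behind the right stand; origin at the centre of its underside.

How it is judged:
By the outcome, as a careful person would: the job done as asked, in the order asked, and still so for the second after the job is handed in, with the robot touching nothing.
It also fails if it takes over 64 s, if anything falls off the work surface, if the arm or the gripper's body presses on something with over 40 N, if the wrist force passes 120 N, or if a joint passes its speed limit or range.

## Working session

There is one attempt and no reset: what is moved stays moved. The work goes in short steps, each a Python script; the robot and the scene stay as the last script left them, time stands still between calls to the robot, and variables do not carry over. Pictures are saved under pics/ and viewed, and the job is handed in when it is done.

```bash
mkdir -p pics; cat > h.py <<'E'
from station import r
import numpy as np, cv2, pickle
def snap(n,fn):
    s=r.snapshot(n); cv2.imwrite('pics/%s.png'%fn, s['frame'][:,:,::-1]); pickle.dump(s,open('pics/%s.pkl'%fn,'wb')); return s
def ld(fn): return pickle.load(open('pics/%s.pkl'%fn,'rb'))
def K(s): return np.array([[s['fx'],0,s['cx']],[0,s['fy'],s['cy']],[0,0,1]])
def proj(s,X): 
    return cv2.projectPoints(np.atleast_2d(np.array(X,float)),cv2.Rodrigues(np.array(s['R']))[0],np.array(s['t'],float),K(s),np.array(s['dist_coeffs']))[0].reshape(-1,2)
def ray(s,uv):
    p=cv2.undistortPoints(np.array(uv,float).reshape(-1,1,2),K(s),np.array(s['dist_coeffs'])).reshape(-1,2)
    R=np.array(s['R']);C=-R.T@np.array(s['t'])
    d=np.c_[p,np.ones(len(p))]@R
    return C,d/np.linalg.norm(d,axis=1)[:,None]
def onz(s,uv,z):
    C,d=ray(s,uv); return C+d*((z-C[2])/d[:,2])[:,None]
def tri(obs):
    A=np.zeros((3,3));b=np.zeros(3);L=[]
    for s,uv in obs:
        C,d=ray(s,[uv]);d=d[0];P=np.eye(3)-np.outer(d,d);A+=P;b+=P@C;L.append((P,C))
    X=np.linalg.solve(A,b); return X,[np.linalg.norm(P@(X-C)) for P,C in L]
def st():
    s=r.sense(); print('t%.2f'%s['clock'],'p',np.round(s['tcp_pos'],4),'o',np.round(s['orientation'],2),'F',np.round(s['contact_force'],2),'T',np.round(s['torque'],3),'op',round(s['opening'],4)); return s
E
python3 - <<'E'
from h import *
for n in ['side','top','wrist']:
    s=snap(n,n+'0'); R=np.array(s['R']); print(n,-R.T@np.array(s['t']),R[2],s['fx'])
st()
E
```

```text
side [ 0.45282229 -1.23670134  0.90004271] [ 0.08477672  0.7973983  -0.59746871] 526.5103768535242
top [ 0.43015946 -0.21720279  1.06169386] [ 0.16149354  0.01244367 -0.98679531] 403.0799078933892
wrist [ 0.2855652  -0.53269009  0.38379665] [-0.23342143 -0.09102    -0.96810629] 314.1927844053095
t0.15 p [ 0.2213 -0.5577  0.4038] o [-1.7991e+02 -1.0000e-02  2.1650e+01] F [ 0.48  0.2  -0.25] T [ 0.037 -0.021 -0.048] op 0.0874
```

View pics/side0.png

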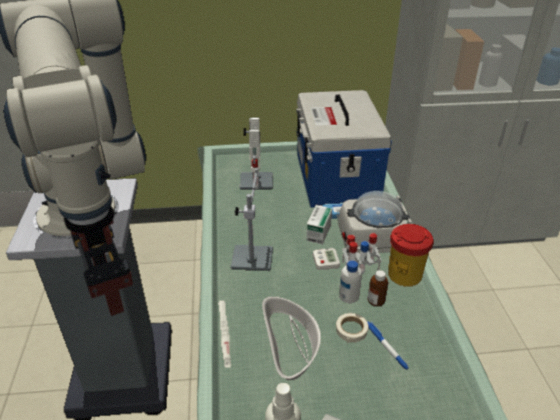

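View pics/top0.png

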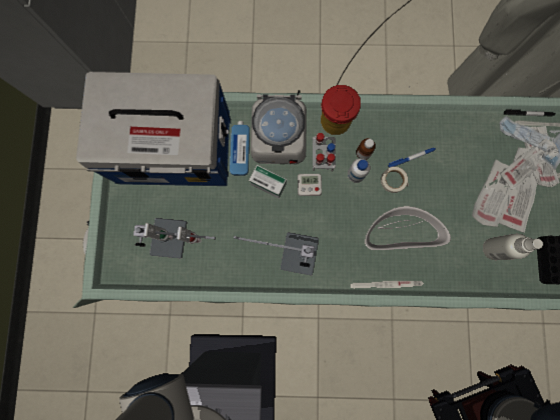

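View pics/wrist0.png

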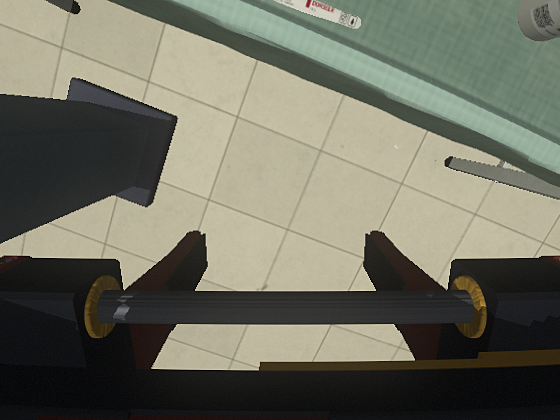

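The top view shows the left stand at about (165,236), with its rail running to about (215,238). The right rail runs from (236,238) to its post at (300,246). I'll zoom in.

```bash
python3 - <<'E'
from h import *
s=ld('top0');f=s['frame'][:,:,::-1]
cv2.imwrite('pics/t0z.png',cv2.resize(f[205:285,125:335],None,fx=3.8,fy=3.8,interpolation=cv2.INTER_CUBIC))
s=ld('side0');f=s['frame'][:,:,::-1]
cv2.imwrite('pics/s0z.png',cv2.resize(f[110:275,220:350],None,fx=3.6,fy=3.6,interpolation=cv2.INTER_CUBIC))
E
```

```text
(no output)
```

View pics/t0z.png

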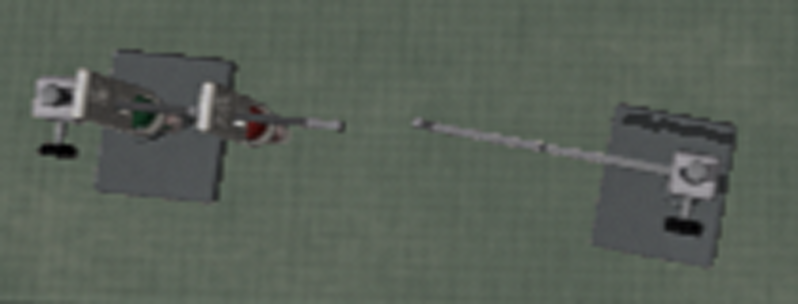

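View pics/s0z.png

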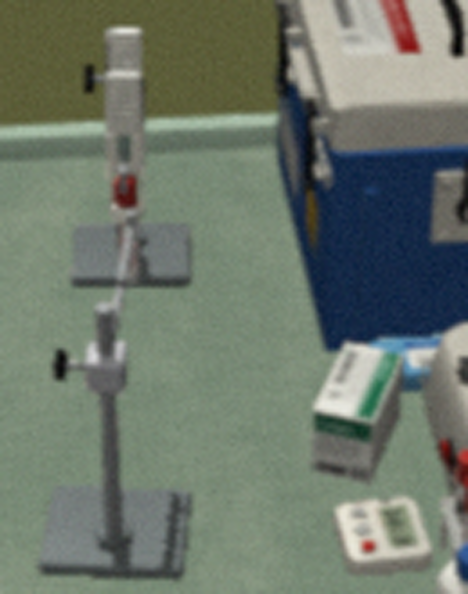

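```bash
python3 - <<'E'
from h import *
s=ld('top0'); o=np.array([125,205])
for n,uv,z in [('Lfree',(341,126),.183),('Lbase',(166,125),.0),('Lpost',(57,97),.197),('Htop',(206,105),.227),('Rtop',(82,95),.227),('Rfree',(416,122),.183),('notch',(543,148),.173),('Rpost',(694,172),.209)]:
    print(n,np.round(onz(s,[np.array(uv)/3.8+o],z)[0],4))
for p in [(0.36,-0.05,0.46),(0.36,-.15,.46),(.42,.05,.372),(.42,-.2,.372)]:
    print(r.inverse_kinematics(p,[180,0,0]))
E
```

```text
Lfree [ 0.5031 -0.0602  0.183 ]
Lbase [0.5166 0.0944 0.    ]
Lpost [0.5153 0.0997 0.197 ]
Htop [0.5095 0.0066 0.227 ]
Rtop [0.5137 0.0751 0.227 ]
Rfree [ 0.5062 -0.1032  0.183 ]
notch [ 0.4935 -0.1762  0.173 ]
Rpost [ 0.4793 -0.2619  0.209 ]
[-1.32748301e+01 -2.98716867e+01  9.49936049e+01 -2.54444375e-14
  1.14878082e+02  7.67251699e+01]
[-2.76212306e+01 -2.57890203e+01  9.22041331e+01 -2.54444375e-14
  1.13584887e+02  6.23787694e+01]
[ 2.17829220e+00 -2.27252235e+01  9.89909151e+01 -2.54444375e-14
  1.03734308e+02  9.21782922e+01]
[-2.96547570e+01 -1.59510021e+01  9.36926396e+01 -2.54444375e-14
  1.02258362e+02  6.03452430e+01]
```

```bash
python3 - <<'E'
from h import *
r.reach([.42,-.16,.45],[180,0,-6]); snap('wrist','w1'); st()
r.reach([.42,-.02,.45],[180,0,-6]); snap('wrist','w2'); st()
E
```

```text
t1.84 p [ 0.42   -0.1607  0.4497] o [ 1.80e+02  3.00e-02 -6.05e+00] F [ 0.19 -0.19  0.14] T [0.056 0.082 0.058] op 0.0882
t2.51 p [ 0.4202 -0.0209  0.4498] o [ 1.7996e+02  1.0000e-02 -6.0500e+00] F [ 0.9   0.14 -0.32] T [ 0.018  0.01  -0.036] op 0.0881
```

View pics/w1.png

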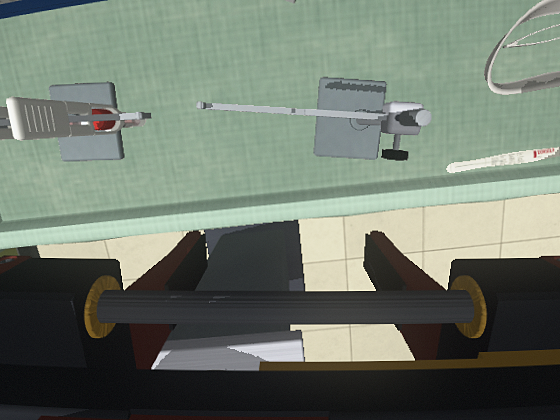

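View pics/w2.png

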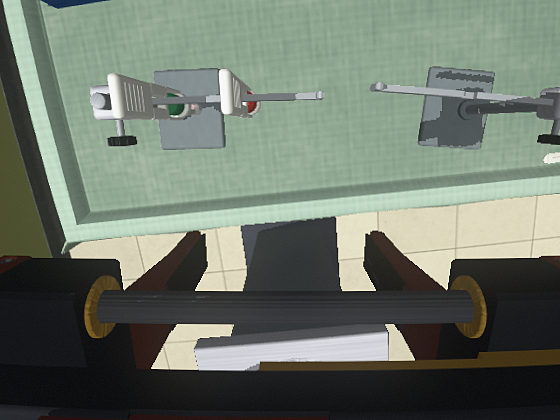

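Both views show the two rails. In w2 the left stop is at about (322,96), the right stop at about (376,87) and the front hanger's tab at about (228,92). In w1 the notch is at about (294,110). Next I'll enlarge these for exact pixels.

```bash
python3 - <<'E'
from h import *
f=ld('w1')['frame'][:,:,::-1]
cv2.imwrite('pics/w1z.png',cv2.resize(f[85:150,110:310],None,fx=4,fy=4,interpolation=cv2.INTER_CUBIC))
f=ld('w2')['frame'][:,:,::-1]
cv2.imwrite('pics/w2z.png',cv2.resize(f[60:140,90:290],None,fx=4,fy=4,interpolation=cv2.INTER_CUBIC))
cv2.imwrite('pics/w2y.png',cv2.resize(f[70:120,290:450],None,fx=5,fy=5,interpolation=cv2.INTER_CUBIC))
E
```

```text
(no output)
```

View pics/w1z.png

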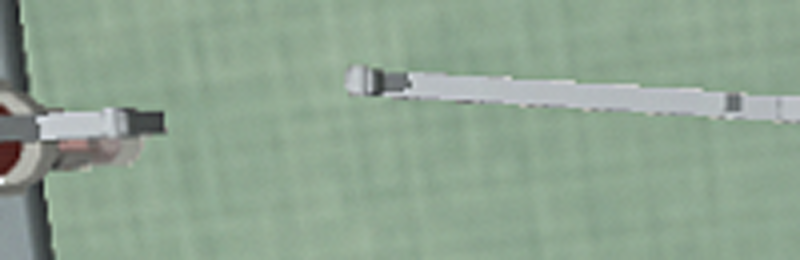

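View pics/w2z.png

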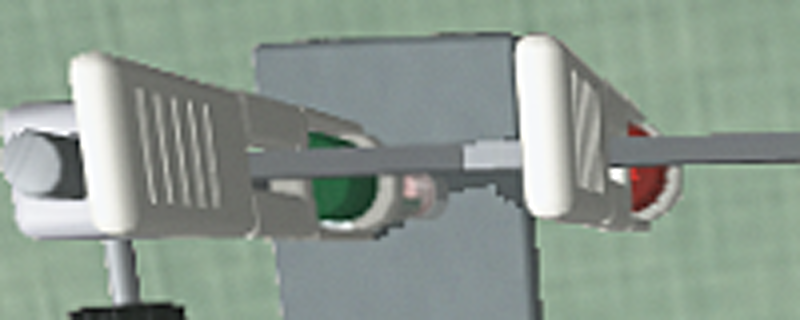

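View pics/w2y.png

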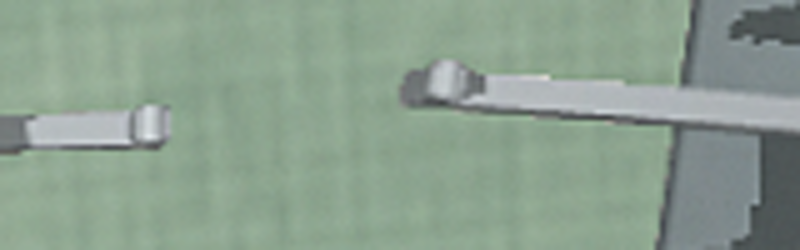

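```bash
python3 - <<'E'
from h import *
a,b,t=ld('w1'),ld('w2'),ld('top0')
w1=lambda x,y:(np.array([x,y])/4+(110,85))
w2=lambda x,y:(np.array([x,y])/4+(90,60))
wy=lambda x,y:(np.array([x,y])/5+(290,70))
print('Lend',tri([(a,w1(128,122)),(b,wy(168,124))]), onz(a,[w1(128,122)],.183),onz(b,[wy(168,124)],.183))
print('Rend',tri([(a,w1(348,80)),(b,wy(428,80))]))
for z in (.175,.183,.191): print(z,onz(a,[w1(348,80)],z),onz(b,[wy(428,80)],z))
print('notch tri',tri([(a,w1(733,102)),(t,(125+543/3.8,205+148/3.8))]))
for z in (.167,.175,.183): print('notch',z,onz(a,[w1(733,102)],z))
print('Htop',onz(b,[w2(536,127)],.227),'edges',onz(b,[w2(518,127),w2(560,127)],.227))
print('Rear top',onz(b,[w2(88,145),w2(130,145)],.227))
print('Lrail', onz(b,[w2(480,155),wy(35,131),wy(125,127)],.175))
E
```

```text
Lend (array([ 0.50642617, -0.05904983,  0.18152321]), [np.float64(2.512850147397832e-05), np.float64(2.5128501474114777e-05)]) [[ 0.50634559 -0.05969607  0.183     ]] [[ 0.50629653 -0.0588633   0.183     ]]
Rend (array([ 0.50964501, -0.10079166,  0.17369354]), [np.float64(0.00016517224198819483), np.float64(0.00016517224198828737)])
0.175 [[ 0.50970291 -0.10113082  0.175     ]] [[ 0.50937404 -0.10041483  0.175     ]]
0.183 [[ 0.50904256 -0.10322557  0.183     ]] [[ 0.50872944 -0.09813441  0.183     ]]
0.191 [[ 0.50838221 -0.10532031  0.191     ]] [[ 0.50808484 -0.09585399  0.191     ]]
notch tri (array([ 0.49694839, -0.17559016,  0.14438852]), [np.float64(0.0015979878277459839), np.float64(0.0015979878277460125)])
notch 0.167 [[ 0.49761302 -0.17563189  0.167     ]]
notch 0.175 [[ 0.49734054 -0.17539651  0.175     ]]
notch 0.183 [[ 0.49706807 -0.17516113  0.183     ]]
Htop [[0.51149135 0.00747404 0.227     ]] edges [[0.5118012  0.0102355  0.227     ]
 [0.51108052 0.00379483 0.227     ]]
Rear top [[0.51707109 0.0777473  0.227     ]
 [0.51625251 0.07107958 0.227     ]]
Lrail [[ 0.51337071  0.028094    0.175     ]
 [ 0.5079456  -0.0392873   0.175     ]
 [ 0.50709796 -0.05320692  0.175     ]]
```

```bash
python3 - <<'E'
from h import *
r.grab(10); 
r.reach([.5032,-.140,.40],[180,0,-9.1]); st()
r.servo_line([.5032,-.140,.369],speed=.06); r.wait(.1); st()
F0=r.sense()['contact_force'][2]
z=.369
while z>.346:
    z-=.0008; r.servo_line([.5032,-.140,z],speed=.02); s=r.sense(); f=s['contact_force'][2]-F0
    print(round(z,4),round(s['tcp_pos'][2],4),round(f,2))
    if f>2.5: break
st()
r.servo_line([.5032,-.140,.40],speed=.1); st()
E
```

```text
t4.52 p [ 0.503  -0.1396  0.4004] o [-1.7996e+02  3.0000e-02 -9.1100e+00] F [0.19 0.02 0.23] T [ 0.053 -0.    -0.013] op 0.0006
t5.28 p [ 0.5032 -0.14    0.3694] o [ 1.7999e+02 -4.0000e-02 -9.1000e+00] F [-0.24  0.07  0.22] T [0.042 0.02  0.025] op 0.0004
0.3682 0.3683 0.46
0.3674 0.3673 -0.4
0.3666 0.3665 -0.83
0.3658 0.3657 -0.59
0.365 0.3649 0.05
0.3642 0.3642 0.88
0.3634 0.3633 -0.8
0.3626 0.3625 -0.29
0.3618 0.3617 -0.26
0.361 0.3609 -0.63
0.3602 0.3601 0.22
0.3594 0.3593 -0.33
0.3586 0.3585 -0.03
0.3578 0.3577 -0.44
0.357 0.3569 -0.6
0.3562 0.3561 -0.79
0.3554 0.3553 -0.18
0.3546 0.3545 -1.21
0.3538 0.3537 -0.72
0.353 0.3529 0.48
0.3522 0.3521 -1.28
0.3514 0.3513 -0.35
0.3506 0.3505 0.24
0.3498 0.3499 -0.26
0.349 0.3498 3.87
t11.53 p [ 0.5031 -0.14    0.3498] o [ 1.7999e+02 -5.0000e-02 -9.1000e+00] F [-0.03  0.21  4.09] T [0.116 0.221 0.019] op 0.0003
t12.19 p [ 0.5032 -0.14    0.3995] o [-1.7999e+02  4.0000e-02 -9.1000e+00] F [ 0.5  -0.68 -0.33] T [0.024 0.007 0.038] op 0.0006
```

```bash
python3 - <<'E'
from h import *
r.let_go()
r.reach([.5115,.0048,.425],[180,0,-4.4]); st()
r.servo_line([.5115,.0048,.374],speed=.08); st()
snap('wrist','w3')
r.grab(12); r.wait(.1); st()
snap('wrist','w4'); snap('side','s4')
E
```

```text
t14.21 p [0.5115 0.0044 0.4248] o [179.95   0.    -4.39] F [-0.35  0.16  0.48] T [ 0.03   0.033 -0.008] op 0.0878
t14.99 p [0.5115 0.0048 0.3744] o [ 1.80e+02 -3.00e-02 -4.39e+00] F [0.97 0.01 0.66] T [ 0.054  0.011 -0.01 ] op 0.0879
t16.34 p [0.5115 0.0049 0.3741] o [-1.7999e+02 -1.0000e-02 -4.3900e+00] F [-0.47  1.    0.23] T [ 0.186 -0.046 -0.047] op 0.0078
```

View pics/w4.png

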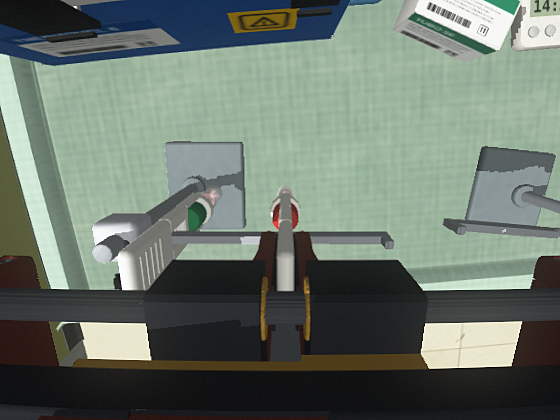

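The tab is held (opening 7.8 mm) and the hanger is still on the rail. Next I'll slide it to the stop and feel for contact.

```bash
python3 - <<'E'
from h import *
x0,y0=.5115,.0048
P=lambda y,z:[x0+.077*(y-y0),y,z]
r.servo_line(P(-.030,.3742),speed=.05); a=st()
r.servo_line(P(-.0465,.3742),speed=.03); st()
y=-.0465
while y>-.0505:
    y-=.0007; r.servo_line(P(y,.3742),speed=.02); s=r.sense(); print(round(y,4),np.round(s['contact_force'],2),round(s['tcp_pos'][1],4))
    if s['contact_force'][1]>2.6: break
st(); snap('wrist','w5')
E
```

```text
t17.29 p [ 0.5088 -0.0301  0.3741] o [-1.80e+02  1.00e-02 -4.41e+00] F [-0.31  0.82 -0.75] T [0.017 0.048 0.005] op 0.0085
t17.99 p [ 0.5075 -0.0466  0.3742] o [-179.99   -0.     -4.41] F [ 0.12 -0.28 -1.09] T [ 0.066  0.038 -0.025] op 0.0078
-0.0472 [ 0.58  0.6  -0.7 ] -0.0471
-0.0479 [ 0.38 -0.02 -1.43] -0.0479
-0.0486 [-0.08  0.43 -0.74] -0.0486
-0.0493 [ 0.42  0.37 -1.41] -0.0493
-0.05 [ 0.63  4.36 -0.32] -0.0496
t19.24 p [ 0.5073 -0.0496  0.3742] o [-179.93   -0.     -4.36] F [ 0.63  4.36 -0.32] T [ 0.821 -0.014  0.009] op 0.0082
```

View pics/w5.png

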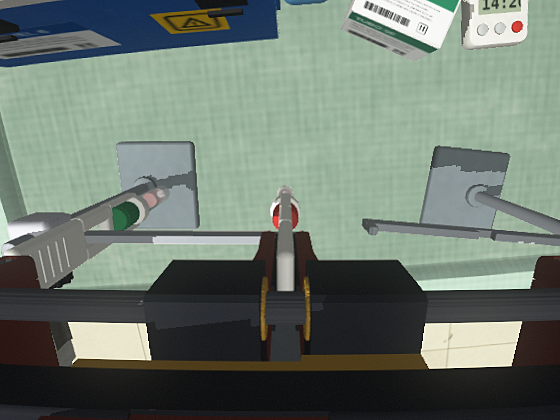

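Contact came at y = -0.0494, 4 N, which agrees with vision. Next: back off, lift, cross, and line up with the right rail.

```bash
python3 - <<'E'
from h import *
x0,y0=.5115,.0048
P=lambda y,z:[x0+.077*(y-y0),y,z]
r.servo_line(P(-.0484,.3742),speed=.02)
r.servo_line(P(-.0484,.3854),speed=.03); a=st()
r.servo_line(P(-.064,.3854),speed=.04); st()
r.servo_line(P(-.080,.3854),speed=.05); st()
r.servo_line([.5128,-.080,.378],[180,0,-9.1],speed=.04); st()
snap('wrist','w6');snap('top','t6');snap('side','s6')
f=ld('t6')['frame'][:,:,::-1]
A=cv2.resize(f[205:285,145:305],None,fx=5,fy=5,interpolation=cv2.INTER_CUBIC)[:300]
f=ld('s6')['frame'][:,:,::-1]
B=cv2.resize(f[110:275,200:330],None,fx=3.6,fy=3.6,interpolation=cv2.INTER_CUBIC)
cv2.imwrite('pics/t6z.png',A);cv2.imwrite('pics/s6z.png',B)
E
```

```text
t20.07 p [ 0.5074 -0.0484  0.3857] o [ 1.7999e+02 -3.0000e-02 -4.4000e+00] F [-0.    0.38 -1.49] T [ 0.002 -0.078  0.014] op 0.0079
t20.61 p [ 0.5062 -0.0643  0.3854] o [-1.7999e+02  1.0000e-02 -4.4300e+00] F [-0.28 -0.41 -1.29] T [ 0.067  0.03  -0.006] op 0.0079
t21.08 p [ 0.5049 -0.0803  0.3854] o [-179.99    0.     -4.44] F [ 0.37  0.01 -0.84] T [ 0.078  0.014 -0.021] op 0.0077
t21.50 p [ 0.5128 -0.0799  0.3779] o [-1.80e+02  3.00e-02 -9.03e+00] F [ 0.04 -0.67 -0.91] T [ 0.04  -0.032 -0.016] op 0.0077
```

View pics/w6.png

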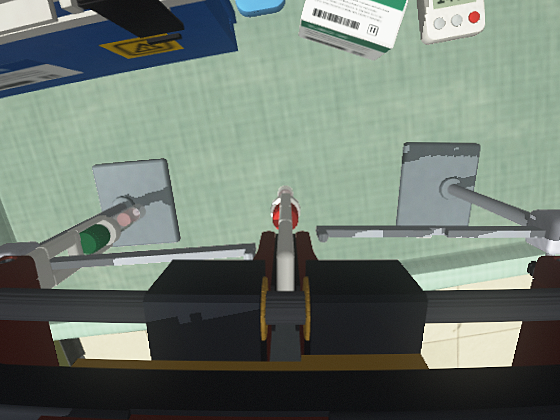

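View pics/s6z.png

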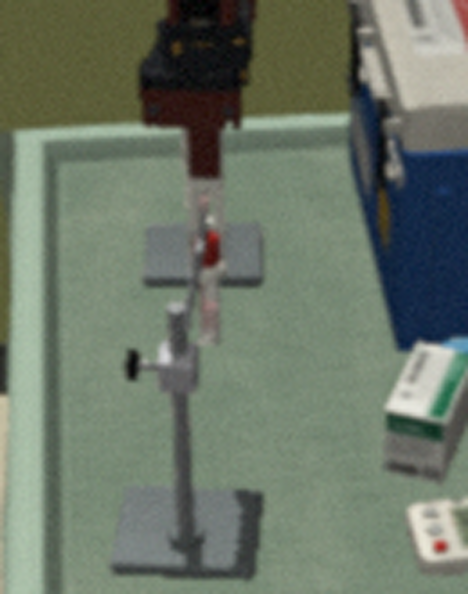

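The hanger is free of the left rail. In w6 the right rail runs along rows 231–233, parallel to the jaw axis. I'll check the sideways alignment numerically from w5 and w6.

```bash
python3 - <<'E'
from h import *
def lat(s,tcp,yaw,uvs,z):
    X=onz(s,uvs,z); y=np.radians(yaw); ex=np.array([np.cos(y),np.sin(y)]); ey=np.array([np.sin(y),-np.cos(y)])
    d=X[:,:2]-tcp; return np.round(np.c_[d@ex,d@ey]*1000,2)
def edges(s,cols,r0,r1):
    g=s['frame'].astype(int); out=[]
    for c in cols:
        sat=(g[r0:r1,c].max(1)-g[r0:r1,c].min(1)); rr=np.where(sat<12)[0]
        out.append((c,rr.min()+r0 if len(rr) else -1,rr.max()+r0 if len(rr) else -1))
    return out
a=ld('w5');b=ld('w6')
print(edges(a,[100,130,160,180,200,220,240],226,250)); print(edges(b,[322,340,360,380,490,500],222,245))
cv2.imwrite('pics/w56.png',np.vstack([cv2.resize(a['frame'][222:252,80:260,::-1],None,fx=4.4,fy=4.4,interpolation=2),cv2.resize(b['frame'][218:248,310:490,::-1],None,fx=4.4,fy=4.4,interpolation=2)]))
print(lat(a,[.5073,-.0496],-4.4,[(180,236),(180,244)],.175)); print(lat(b,[.5128,-.0799],-9.05,[(380,228),(380,236),(480,228),(480,236)],.1678))
E
```

```text
[(100, np.int64(226), np.int64(249)), (130, np.int64(226), np.int64(242)), (160, np.int64(228), np.int64(243)), (180, np.int64(228), np.int64(243)), (200, np.int64(231), np.int64(243)), (220, np.int64(231), np.int64(243)), (240, np.int64(231), np.int64(243))]
[(322, np.int64(226), np.int64(241)), (340, np.int64(226), np.int64(236)), (360, np.int64(226), np.int64(236)), (380, np.int64(226), np.int64(234)), (490, np.int64(226), np.int64(237)), (500, np.int64(226), np.int64(237))]
[[  2.56 -64.16]
 [ -2.65 -64.62]]
[[  3.82  60.86]
 [ -1.63  61.28]
 [  3.54 126.75]
 [ -1.99 127.65]]
```

View pics/w56.png

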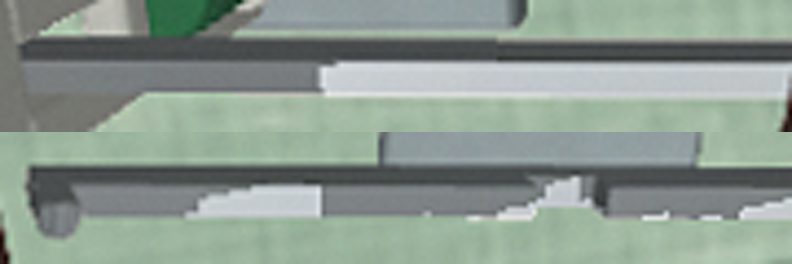

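```bash
cat >> h.py <<'E'
yw=np.radians(-9.05); EX=np.array([np.cos(yw),np.sin(yw)]); EY=np.array([np.sin(yw),-np.cos(yw)])
def Q(s,z,dl=0):
    lat=np.interp(s,[21,101],[.0003,-.00025])+dl
    p=np.array([.5128,-.0799])+EY*s/1000+EX*lat
    return [p[0],p[1],z]
E
python3 - <<'E'
from h import *
n=ld('w6'); X=onz(n,[(310+540/4.4,233),(310+603/4.4,233)],.1678)[:,:2]-[.5128,-.0799]; print('notch s',X@EY)
r.servo_line(Q(12,.378),[180,0,-9.4],speed=.03); s=r.sense(); F0=np.array(s['contact_force']); print(F0)
ok=True
for q in (16,19,22,25,28,31,34.5):
    r.servo_line(Q(q,.378),speed=.03); s=r.sense(); f=np.array(s['contact_force'])-F0; print(q,np.round(f,2),np.round(s['torque'],2))
    if np.hypot(f[0],f[1])>3: ok=False;break
st(); snap('wrist','w7'); snap('side','s7')
E
```

```text
notch s [0.09565764 0.10516342]
[-0.32331365 -0.06362008 -1.42790304]
16 [ 0.14 -0.04  0.08] [ 0.06  0.01 -0.  ]
19 [ 0.32 -0.51  0.31] [ 0.04 -0.02  0.04]
22 [ 1.04 -0.62  1.11] [ 0.09 -0.02  0.05]
25 [0.29 0.41 0.96] [0.03 0.04 0.03]
28 [ 0.29 -0.01  0.49] [0.05 0.06 0.03]
31 [0.21 0.22 1.27] [0.   0.04 0.01]
34.5 [ 0.51 -1.03  0.14] [ 0.04 -0.04  0.05]
t24.00 p [ 0.5076 -0.1142  0.378 ] o [-180.      0.     -9.42] F [ 0.18 -1.09 -1.29] T [ 0.036 -0.042  0.047] op 0.0083
```

View pics/w7.png

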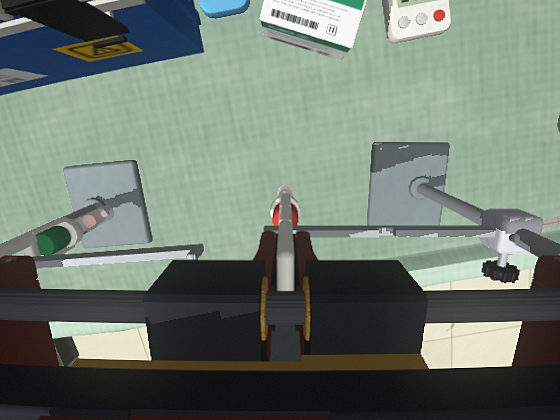

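Threaded without resistance: the right rail (row 231) now enters at the eye. Next I'll lower until it touches.

```bash
python3 - <<'E'
from h import *
r.servo_line(Q(36,.3695),speed=.03); F0=np.mean([r.sense()['contact_force'][2] for _ in range(1)]); print(F0)
z=.3695
while z>.3640:
    z-=.0006; r.servo_line(Q(36,z),speed=.02); s=r.sense(); f=s['contact_force'][2]; print(round(z,4),round(s['tcp_pos'][2],4),np.round(s['contact_force'],2))
    if f>1.8: break
st()
E
```

```text
-0.7458740551656643
0.3689 0.369 [ 0.01 -0.55 -0.78]
0.3683 0.3683 [-0.14  0.02 -0.63]
0.3677 0.3676 [ 0.32  0.13 -0.99]
0.3671 0.367 [ 0.55 -0.47 -1.3 ]
0.3665 0.3666 [-0.09 -0.47 -0.91]
0.3659 0.3665 [-1.19 -0.08  3.49]
t26.04 p [ 0.5073 -0.1155  0.3665] o [ 1.7999e+02 -4.0000e-02 -9.4000e+00] F [-1.19 -0.08  3.49] T [ 0.127  0.208 -0.027] op 0.0086
```

```bash
python3 - <<'E'
from h import *
r.servo_line(Q(36,.3667),speed=.02)
r.servo_line(Q(70,.3667),speed=.05); st()
r.servo_line(Q(94,.3667),speed=.05); st()
r.servo_line(Q(100.4,.3665),speed=.03); st()
z=.3665
while z>.3600:
    z-=.0007; r.servo_line(Q(100.4,z),speed=.02); s=r.sense(); print(round(z,4),round(s['tcp_pos'][2],4),np.round(s['contact_force'],2))
    if s['contact_force'][2]>1.8: break
st(); snap('wrist','w8'); snap('side','s8')
E
```

```text
t27.12 p [ 0.5017 -0.1491  0.3666] o [ 1.80e+02  2.00e-02 -9.42e+00] F [ 0.26 -0.44 -0.46] T [-0.046  0.035 -0.045] op 0.0083
t27.76 p [ 0.4978 -0.1729  0.3667] o [-179.99    0.     -9.43] F [-1.1   0.68 -1.12] T [ 0.069 -0.01  -0.048] op 0.008
t28.12 p [ 0.4967 -0.1791  0.3665] o [-180.      0.     -9.41] F [-0.26 -0.03 -0.2 ] T [ 0.105  0.04  -0.033] op 0.0079
0.3658 0.3657 [ 0.06  0.9  -1.32]
0.3651 0.365 [-0.4  -0.32 -0.16]
0.3644 0.3643 [-1.08  0.79 -0.53]
0.3637 0.3636 [ 0.27 -0.02 -0.59]
0.363 0.3629 [-0.12  0.08 -0.76]
0.3623 0.3622 [-0.5   0.24 -1.36]
0.3616 0.3616 [ 0.17  0.14 -1.17]
0.3609 0.3615 [-1.45 -0.06  3.52]
t30.12 p [ 0.4967 -0.179   0.3615] o [ 1.7999e+02 -4.0000e-02 -9.4000e+00] F [-1.45 -0.06  3.52] T [ 0.135  0.265 -0.031] op 0.0081
```

View pics/w8.png

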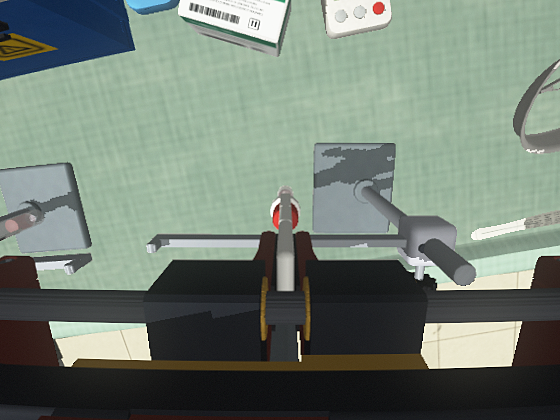

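The hanger dropped exactly 5.0 mm, from 0.3666 to 0.3616, and then landed, so it's seated in the notch. Next I'll take the load off, release, retreat and check.

```bash
python3 - <<'E'
from h import *
r.servo_line(Q(100.4,.3616),speed=.02); r.wait(.1); st()
r.let_go(); st()
p=Q(100.4,.44); r.servo_line(p,speed=.08); r.wait(.1)
r.reach([.42,-.12,.46],[180,0,-6]); r.wait(.3); st()
snap('wrist','w9'); snap('side','s9'); snap('top','t9')
f=ld('s9')['frame'][:,:,::-1]
cv2.imwrite('pics/s9z.png',cv2.resize(f[110:275,200:330],None,fx=3.6,fy=3.6,interpolation=2))
f=ld('w9')['frame'][:,:,::-1]
cv2.imwrite('pics/w9z.png',cv2.resize(f[50:200,150:450],None,fx=2.6,fy=2.6,interpolation=2))
E
```

```text
t30.57 p [ 0.4968 -0.1791  0.3616] o [ 1.8e+02 -1.0e-02 -9.4e+00] F [-1.09 -0.52  1.51] T [ 0.128  0.06  -0.012] op 0.0079
t31.85 p [ 0.4968 -0.179   0.3616] o [180.   -0.   -9.4] F [-0.18  0.39  0.33] T [ 0.007 -0.012  0.022] op 0.0879
t33.87 p [ 0.4206 -0.1205  0.4591] o [-1.7998e+02  1.0000e-01 -6.0300e+00] F [ 0.15 -0.05 -0.55] T [ 0.027 -0.    -0.014] op 0.0877
```

View pics/w9.png

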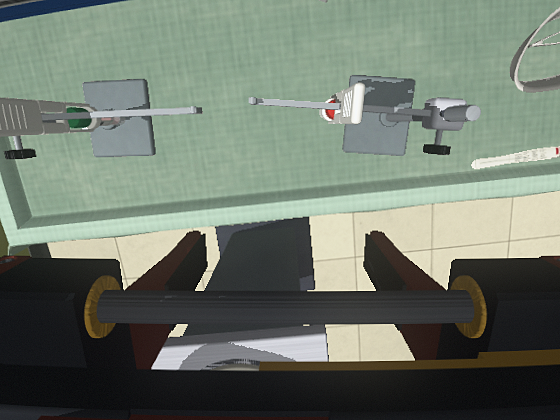

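View pics/w9z.png

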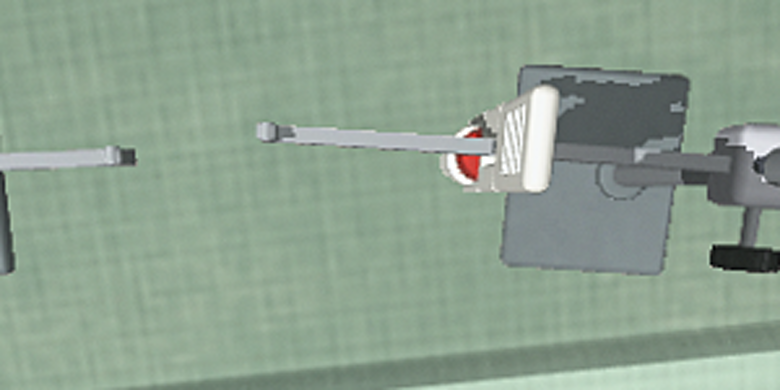

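View pics/s9z.png

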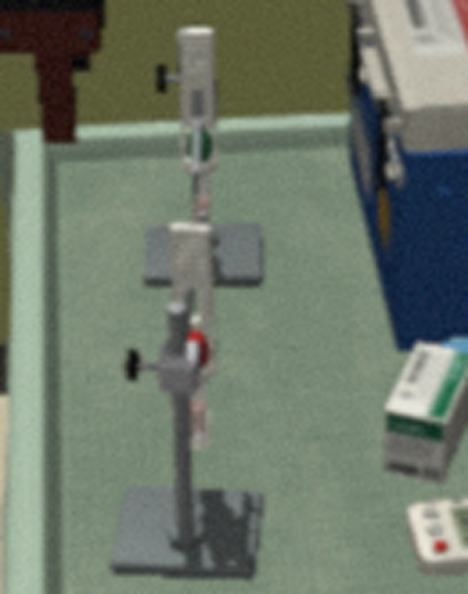

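```bash
python3 - <<'E'
from h import *
s=ld('w9'); w=lambda x,y:np.array([x,y])/2.6+(150,50)
X=onz(s,[w(545,139)],.2148)[0]; print(X,(X[:2]-[.5128,-.0799])@EY,(X[:2]-[.5128,-.0799])@EX)
print(proj(s,[[.517,.0744,.227]]))
r.wait(.3); st(); r.hand_in()
E
```

```text
[ 0.49656324 -0.1800421   0.2148    ] 0.10144945490676124 -0.00028265533830310687
[[-14.11697798 116.9482655 ]]
t34.32 p [ 0.42   -0.12    0.4601] o [180.  -0.  -6.] F [ 0.95 -0.44 -0.02] T [0.064 0.012 0.041] op 0.0878
the job is handed in; nothing more can be done
```

The front hanger is now seated in the right rail's notch. I handed the job in at about 34 s of the 64 s allowed, with the gripper open and clear.

**What I did:**
- I felt the right rail with closed fingertips at about 4 N; its top edge is at roughly 168 mm.
- I slid the hanger along the left rail until it touched the stop at about 4 N, then lifted it 11 mm and carried it across the gap.
- The eye threaded over the right stop without resistance. I then lowered it onto the rail and slid it to the notch.

**Last checks:**
- **Seating:** the hanger touched the rail with the robot's tool at 366.6 mm and landed in the notch at 361.6 mm. That is the full 5 mm notch depth. I did not nudge it along the rail afterwards to test that it is locked.
- **Position:** after release, the camera puts the tab within about 1 mm of the notch centre and 0.3 mm of the rail line. The tube looks upright in the side view.
- **Forces:** the highest reading I saw was about 4.4 N, sampled between moves.
- **Surroundings:** the rear hanger is still on the left rail and the nearby items look undisturbed. I judged this by eye and did not measure it.
- **Disagreement:** the top camera placed the rails 1 to 4 mm off the wrist camera. I used the wrist camera, and the contacts I felt agreed with it to about 0.5 mm.

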